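Put the order pad under the document camera

TASK

Get the waiter's order pad ready to be scanned. Swing the camera arm out to the right, well clear of the scanning board, lay the pad on the board face up, snug against both raised blue guides of its corner with the red-bound end against the far guide, then swing the camera back over the pad until the arm is fully home at its stop. Leave the mug, mouse and sticky notes alone.

Things in the scene. Friction and masses are not known exactly. Their poses are not given: they have to be found in the camera images.
- scanner: Document camera, fixed, placed and turned differently each time. Origin: centre of the underside of its dark grey scanning board, 210 (x) by 150 (y) by 6 mm; x to the board's far end, y to its left, z up. Blue guides in the far left corner. At its right a light grey foot, 18 mm high, with a 22 mm column at x = 60, y = -115 mm (hinge cap radius 18 mm, top 236 mm above the desk).
- guide_corner (a point): Inner corner of the blue guides, at the height of the board's top; scanner's axes. Guides are 6 mm thick and stand 8 mm above the board. The far guide runs from here 74 mm to the right. The left guide is in two pieces: from here 38 mm toward the robot, then an 81 mm gap for a finger, then 36 mm more. In the scanner's frame this point is at (95, 68.5, 6) mm.
- cam_hinge (a point): A point on the upright hinge axis of the camera arm, at the middle height of the arm's tube (215 mm above the desk).
- cam_head (a point): Centre of the top of the camera head, 258 mm above the desk, 145 mm from the hinge axis. The head is a light grey upright cylinder, 46 mm diameter, 70 mm high (lens under it, down to 182 mm). The arm, a level 16 mm tube 215 mm above the desk, meets it on the side facing the hinge: grip the head from above across the arm, or push it. Nothing stands above it.
- cam_arm (a joint): Camera arm, rad. 0 = home at its stop, head over the board, arm 2.025 rad counter-clockwise (from above) from the scanner's x axis. Grows counter-clockwise: the head comes toward the robot, then out to the right; other stop at 1.75. From 1.1 the head is wholly off the board. Starts over the board. Friction (0.2 N m, 1.5 N at the head) holds it where it is left; no spring.
- order_pad: Waiter's order pad, a stiff block 150 (x) by 64 (y) by 16 mm, about 0.12 kg, loose on the desk left of the scanner. White ruled slips on top, red binding over the end at +x. Origin: centre of its underside; x toward the red-bound end, y to the left of that, z up out of the printed face.
- pad_corner (a point): The pad's bottom corner at the red-bound end, left side (75, 32, 0 mm in the pad's frame). With the pad fully in the guides it coincides with guide_corner and the pad's axes with the scanner's.
- mug: Glass mug of coffee, 73 by 103 by 92 mm, right of the scanner; a bystander. Origin at the centre of its underside.
- mouse: Black computer mouse, 108 by 62 by 36 mm, at the left; a bystander. Origin at the centre of its underside.
- notes: Yellow block of sticky notes, 76 by 76 by 22 mm, at the left, beyond the pad; a bystander. Origin at the centre of its underside.

How it is judged:
By the outcome, as a careful person would: the job done as asked, in the order asked, and still so for the second after the job is handed in, with the robot touching nothing.
It also fails if it takes over 72 s, if anything falls off the work surface, if the arm or the gripper's body presses on something with over 40 N, if the wrist force passes 120 N, or if a joint passes its speed limit or range.

ROBOT

A 7-joint arm with a two-finger parallel gripper is mounted at the origin on a cart in front of the work surface, level with it; the furniture and walls round the work are solid. World frame = base frame: x ahead of the robot, y to its left, z up, the work surface at z = 0. Lengths are in m, angles in rad, forces in N, time in s.
With the tool pointing down it reaches from about 0.425 to 0.95 m from the base axis. Payload 4.7 kg.
Tool frame: the origin (TCP) lies at the very end of the fingers, on their centre line; the grasp point (between the pads) lies 19 mm behind it (env.grip_point_offset is the distance from the TCP to the grasp point, in m); z points along the fingers, y is the line along which they close (so a half turn about z gives the same grasp; the last joint's range is limited). The gripper opens to 87 mm and grips with 3 to 60 N. Pads are 19 mm wide; open, the fingers measure 117 mm over their backs; the gripper's body (75 mm by 190 mm) begins 51 mm behind the grasp point.
Start: joints at [-1.267, 0.469, -0.049, 1.532, 0.024, 1.141, -0.082], TCP at [0.22, 0.638, 0.223] pointing down, gripper open.
Joint ranges: [-2.59, 2.59], [-0.33, 1.99], [-1.39, 1.29], [0.1, 2.45], [-1.04, 4.18], [0.21, 1.99], [-2.66, 2.66]. Speed limits (rad/s): [2.57, 2.57, 3.14, 3.14, 3.14, 3.14, 3.14].

INTERFACE

Orientations are given as a rotation vector (axis times angle).
In Python, from bench import env gives the robot as it stands.
- The arm moves only by the shell command python3 -m jog 'ROWS' [FORCE]. ROWS is JSON, a list that holds one entry, the list of rows, each a list of 7 numbers: the turn, a rotation vector about the tool's x, y, z in rad, then the shift along the tool's x, y, z in m, then the finger opening in m, from 0 to 0.087. A call has 1 to 5 rows; each row shifts and turns the commanded pose from where the row before left it, along the tool's axes as they then stand; what a row does not reach is not made up. A row lasts 1/12 s, in which the tool goes at most 41.7 mm and 7.16 degrees, less where a joint would pass 70% of its speed; a pose out of reach is approached as far as the arm can. A call is refused whole if a number of a shift passes 0.0417 or a number of a turn 0.125, either way. A call with a gripper value outside its range is refused whole. The fingers move at their own pace and stop on an object; FORCE is the grip in N (left out, the last holds). Time passes only in rows, so rows that do not move let the fingers close. It gives the time, the measured TCP pose, the force, the opening and the grip force at its end, in the units of the state.
- env.read_state(): the state, without advancing time (a new reading comes with each control period).
- env.snapshot(name): name is "scene" or "top" or "wrist"; returns a dict with "color" (420x560x3 uint8, red, green, blue), "range_z" (420x560 float32, m along the optical axis (not along the pixel's ray), 0 where there is no reading), "K" (3x3 intrinsics, pixels), "extrinsics" (4x4, takes a point from camera to world coordinates); the wrist camera has in their place "T_tool_cam" (4x4, takes a point from camera to tool coordinates, whose origin is the TCP and whose axes are the flange's). Camera axes: x right, y down, z forward; pixel columns grow to the right and rows downward; lengths in m; the calibration is good to about 2 mm. A picture is of the moment at which its call begins: read the wrist's pose just before it.
- env.hand_in(): hands the job in; it is judged then, once.
Trained networks look in the newest picture that a camera, given by its name, has taken for a name from the list of things; names that differ only in an ending like _2 or _b are one class to them, and where a whole thing is asked for, a point or a joint stands for the part that bears it (a point fixed in the world has none). Each returns a list of dicts, best first, with "score" (0 to 1); they miss things now and then, are a little off and sometimes report something else, mostly with a low value. They report only what shows in the picture. A call takes as long as a camera call.
- env.search_frame(camera, query): "box" ([left, top, width, height] in pixels, round what is visible of it).
- env.cut_out(camera, query): "pixels" (420x560 bool, what is visible of it) and "box" ([left, top, width, height] in pixels, round what is visible of it).
- env.landmark_of(camera, query): "position" ([column, row] in pixels: a listed point, or the origin of a listed thing).
The state is a dict: "time_s": time; "joints": joint angles; "joint_vel": joint speeds; "joint_torque": joint torques, N m; "tcp_pos": TCP position; "orientation": TCP orientation; "ft_force": force on the tool from outside, world axes, zero at the start; "moment": the same for the moment, N m; "opening": opening from 0.0 (shut) to 1.0 (fully open); "gripper_force": force on a finger pad.
Only numpy, scipy, OpenCV 4.12 (cv2) and the standard library are available. Lean on these libraries where they do the work, as an engineer would, in place of code of your own. Each camera call takes 0.05 s, during which the arm holds its last target. There are 200 camera calls.

## Working session

There is one attempt and no reset: what is moved stays moved. The work goes in short steps, Python scripts to look and compute and a shell command to move; the robot and the scene stay as the last step left them, time stands still between calls to the robot, and variables do not carry over. Pictures are saved under pics/ and viewed, at most 10 in all, crops included, and the job is handed in when it is done.

```bash
ls; mkdir -p pics; cat > h.py <<'E'
import numpy as np, cv2
from scipy.spatial.transform import Rotation as R
from bench import env
def snap(c):
    s=env.read_state(); d=env.snapshot(c)
    if 'extrinsics' in d: T=d['extrinsics']
    else:
        W=np.eye(4); W[:3,:3]=R.from_rotvec(s['orientation']).as_matrix(); W[:3,3]=s['tcp_pos']; T=W@d['T_tool_cam']
    return d,np.array(T)
def cloud(d,T):
    z=d['range_z']; v,u=np.indices(z.shape); K=d['K']
    P=np.stack([(u-K[0,2])*z/K[0,0],(v-K[1,2])*z/K[1,1],z],-1)
    P=P@T[:3,:3].T+T[:3,3]; P[z==0]=np.nan; return P
def ray(d,T,px,h):
    K=d['K']; r=T[:3,:3]@np.array([(px[0]-K[0,2])/K[0,0],(px[1]-K[1,2])/K[1,1],1]); o=T[:3,3]
    return o+r*(h-o[2])/r[2]
def save(d,n): cv2.imwrite('pics/'+n,d['color'][:,:,::-1])
E
python3 - <<'E'
from h import *
np.set_printoptions(precision=4,suppress=True)
H=dict(guide_corner=.006,cam_hinge=.215,cam_head=.258,pad_corner=0,order_pad=0,scanner=0,mug=0,mouse=0,notes=0)
for c in('scene','top'):
    d,T=snap(c); save(d,c+'0.png'); P=cloud(d,T); np.savez(c+'0.npz',P=P,c=d['color'])
    print(c,T[:3,3])
    for q,h in H.items():
        for l in env.landmark_of(c,q)[:2]: print(q,l['score'],np.array(l['position']),ray(d,T,l['position'],h)[:2])
print(env.read_state())
E
```

```text
pics
scene [-0.8848  0.5293  0.8891]
guide_corner 0.69 [279.3 252.5] [0.5574 0.091 ]
cam_head 0.74 [318.7 196.2] [0.4077 0.0188]
cam_head 0.56 [305.9 262.6] [0.085  0.1733]
pad_corner 0.91 [201.8 269.8] [0.5427 0.3449]
order_pad 0.73 [219.6 278.2] [0.4792 0.3024]
scanner 0.6 [307.6 257.9] [0.5065 0.013 ]
scanner 0.55 [277.2 249.5] [0.5878 0.0888]
mouse 0.75 [149.5 299.4] [0.4343 0.5128]
notes 0.79 [166.1 264.5] [0.6088 0.4459]
top [0.3485 0.1317 1.364 ]
guide_corner 0.83 [290.8 196.9] [0.5751 0.1021]
cam_hinge 0.64 [361.4 193.7] [ 0.5459 -0.0895]
cam_head 0.84 [331.2 234.7] [0.4301 0.0029]
pad_corner 0.98 [217.8 205.5] [0.5516 0.3423]
order_pad 0.85 [229.5 230.9] [0.4673 0.304 ]
scanner 0.93 [315.5 227.1] [0.4749 0.0233]
mug 0.74 [395.5 249.4] [ 0.3978 -0.2341]
mouse 0.62 [162.4 238.4] [0.4466 0.5221]
mouse 0.45 [225.3 231.9] [0.4643 0.3177]
notes 0.75 [188.1 194.6] [0.5896 0.4402]
{'time_s': 1.0, 'joints': array([-1.2669,  0.4686, -0.0486,  1.5325,  0.0241,  1.141 , -0.0823]), 'joint_vel': array([ 0.0002,  0.0003, -0.0003,  0.0004,  0.0015,  0.0006, -0.0006]), 'joint_torque': array([ -0.0001, -50.7852,  -0.0809, -23.6462,  -0.0613,   0.0313,
         0.    ]), 'tcp_pos': array([0.2205, 0.638 , 0.2226]), 'orientation': array([-0.5203, -3.0982, -0.0002]), 'ft_force': array([-0.5523, -0.5331, -0.7943]), 'moment': array([0.0604, 0.0002, 0.0462]), 'gripper_force': 0.0, 'opening': 1.001272089022767}
```

View pics/top0.png

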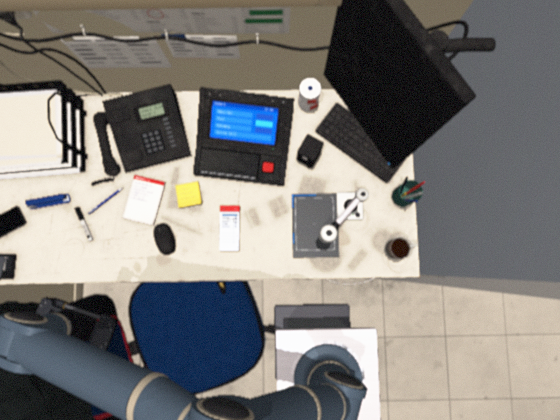

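View pics/scene0.png

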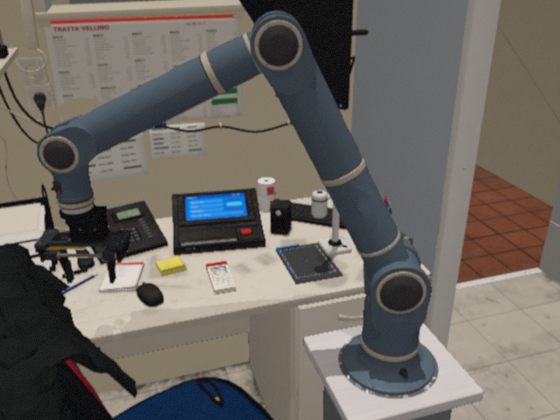

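```bash
python3 - <<'E'
from h import *
np.set_printoptions(precision=4,suppress=True)
for c in ('top0','scene0'):
    z=np.load(c+'.npz'); P=z['P']; C=z['c'].astype(int)
    X,Y,Z=P[...,0],P[...,1],P[...,2]
    blue=(C[...,2]>C[...,0]+50)&(C[...,2]>90)&(X>.3)&(X<.8)&(abs(Y)<.25)
    print(c,'blue',blue.sum(), np.nanmedian(Z[blue]))
    # pad top
    m=(Z>.008)&(Z<.026)&(X>.3)&(X<.65)&(Y>.2)&(Y<.39)
    r=cv2.minAreaRect(P[m][:,:2].astype(np.float32)*1000); print('pad',m.sum(),np.median(Z[m]),r,cv2.boxPoints(r))
    red=m&(C[...,0]>C[...,1]+60); print('red',P[red].mean(0))
    # head
    m=(Z>.25)&(Z<.268)&(X>.2)&(X<.7)&(abs(Y)<.3); print('head',m.sum(),P[m].mean(0),P[m].min(0),P[m].max(0))
    m=(Z>.228)&(Z<.243)&(X>.2)&(X<.75)&(Y<.1)&(Y>-.25); print('cap',m.sum(),np.median(P[m],0),P[m].min(0),P[m].max(0))
    b=P[blue]; b=b[np.argsort(b[:,0])]
    np.save(c+'_blue.npy',b)
    h,xe,ye=np.histogram2d(b[:,0],b[:,1],bins=[np.arange(.35,.65,.02),np.arange(-.1,.2,.02)]); print(xe[0],ye[0]); print(h.astype(int))
E
```

```text
top0 blue 784 0.07634504228554173
pad 982 0.016379402757127015 ((487.13604736328125, 296.6013488769531), (185.9656982421875, 324.4960632324219), 89.23779296875) [[323.6655 205.7851]
 [648.1328 201.4684]
 [650.6066 387.4176]
 [326.1393 391.7343]]
red [0.5388 0.3017 0.0167]
head 224 [0.4344 0.0105 0.2577] [ 0.4137 -0.0111  0.2503] [0.4567 0.032  0.2629]
cap 142 [ 0.5382 -0.0866  0.2351] [ 0.4119 -0.1043  0.2283] [0.5565 0.0325 0.2428]
0.35 -0.1
[[ 0  0  0  0  0  0  0  0  0  0  0  0  0  0  0]
 [ 0  0  0  0  0  0  0  0  0  0  0  0  0  0  0]
 [ 0  0  0  0  0  0  0  0  0  0  0  0  0  0  0]
 [ 0  0  0  0  0  0  0  0  0  3  0  0  0  0  0]
 [ 0  0  0  0  0  0  0  0  0 14  0  0  0  0  0]
 [ 0  0  0  0  0  0  0  0  0  3  0  0  0  0  0]
 [ 0  0  0  0  0  0  0  0  0  0  0  0  0  0  0]
 [ 0  0  0  0  0  0  0  0  0  0  0  0  0  0  0]
 [ 0  0  0  0  0  0  0  0  0  0  0  0  0  0  0]
 [ 0  0  0  0  0  0  0  0  0  5  0  0  0  0  0]
 [ 0  0  0  0  0  0  0  0  0 12  0  0  0  0  0]
 [ 0  0  0  0  0  0 12 15 14 17  0  0  0  0  0]
 [ 0  0  0  0  0  0  0  0  0  0  0  0  0  0  0]
 [ 0  0  0  0  0  0  0  0  0 
[... 536 characters left out ...]
 0  0  0  0  0  0  0  0  0]
 [ 0  0  0  0  0  0  0  0  0  0  0  0  0  0  0]
 [ 0  0  0  0  0  0  0  0  0  0  0  0  0  0  0]
 [ 0  0  0  0  0  0  0  0  0  3  0  0  0  0  0]
 [ 0  0  0  0  0  0  0  0  0 10  0  0  0  0  0]
 [ 0  0  0  0  0  0  0  0  0  2  0  0  0  0  0]
 [ 0  0  0  0  0  0  0  0  0  1  0  0  0  0  0]
 [ 0  0  0  0  0  0  0  0  0  0  0  0  0  0  0]
 [ 0  0  0  0  0  0  0  0  0  0  0  0  0  0  0]
 [ 0  0  0  0  0  0  0  0  0  7  0  0  0  0  0]
 [ 0  0  0  0  0  0  0  0  0  6  0  0  0  0  0]
 [ 0  0  0  0  0  1 10 11  9  8  0  0  0  0  0]
 [ 0  0  0  0  0  0  0  0  0  0  0  0  0  0  0]
 [ 0  0  0  0  0  0  0  0  0  0  0  0  0  0  0]
 [ 0  0  0  0  0  0  0  0  0  0  0  0  0  0  0]]
```

The top view shows the scanner at about (315,227) with blue guides at its upper left. The camera head is at (328,233) and the hinge cap at (362,195). The pad is at (230,230) with its red end up, and the mug is at (397,249). The scene view agrees. Next I'll fit the poses.

```bash
python3 - <<'E'
from h import *
from scipy.optimize import least_squares
np.set_printoptions(precision=4,suppress=True)
for c in ('top0','scene0'):
    z=np.load(c+'.npz'); P=z['P']; C=z['c'].astype(int); X,Y,Z=P[...,0],P[...,1],P[...,2]
    b=np.load(c+'_blue.npy'); b=b[(b[:,2]<.03)&(b[:,0]<.6)&(b[:,0]>.38)&(abs(b[:,1])<.13)]
    far=b[b[:,1]<.075]; left=b[(b[:,1]>.08)&(b[:,0]<.56)]
    pf=np.polyfit(far[:,1],far[:,0],1); pl=np.polyfit(left[:,0],left[:,1],1)
    # intersection of centre lines
    x=(pf[0]*pl[1]+pf[1])/(1-pf[0]*pl[0]); y=pl[0]*x+pl[1]
    print(c,'yaw far',-np.degrees(np.arctan(pf[0])),'left',np.degrees(np.arctan(pl[0])),'mid corner (should be inner+3,3)',x,y,np.median(b[:,2]))
    # pad: connected component
    m=((Z>.009)&(Z<.024)&(X>.3)&(X<.65)&(Y>.2)&(Y<.39)).astype(np.uint8)
    n,L,S,Q=cv2.connectedComponentsWithStats(m); k=1+np.argmax(S[1:,4]); q=P[L==k]
    r=cv2.minAreaRect(q[:,:2].astype(np.float32)*1000); print('pad',S[k,4],r)
    dk=(abs(Z-.006)<.006)&(C.sum(-1)<240)&(X>.3)&(X<.62)&(abs(Y)<.12)
    r=cv2.minAreaRect(P[dk][:,:2].astype(np.float32)*1000); print('board',dk.sum(),r)
    m=(Z>.228)&(Z<.243)&(X>.5)&(X<.75)&(Y<0)&(Y>-.25); print('cap',P[m].mean(0),P[m].min(0),P[m].max(0))
E
```

```text
top0 yaw far 1.8355107680925031 left 0.3478828005302321 mid corner (should be inner+3,3) 0.5789900185254693 0.09720368896689609 0.012257136716848915
pad 862 ((474.6060791015625, 303.2611389160156), (63.27703094482422, 146.22645568847656), 88.65902709960938)
board 98 ((443.2023620605469, -16.7867431640625), (44.2447624206543, 99.98207092285156), 47.28477096557617)
cap [ 0.5396 -0.0876  0.2347] [ 0.5227 -0.1043  0.2283] [ 0.5565 -0.0711  0.2419]
scene0 yaw far -0.34163625801252184 left 0.04623578486378528 mid corner (should be inner+3,3) 0.5771859678866751 0.09538871982440318 0.011129359001648464
pad 608 ((474.1154479980469, 301.14447021484375), (63.5916633605957, 160.7510223388672), 89.30584716796875)
board 1413 ((476.1585388183594, 22.39107894897461), (210.11534118652344, 152.19447326660156), 0.1546708643436432)<stdin>:18: RuntimeWarning: Mean of empty slice.
  ret = um.true_divide(
Traceback (most recent call last):
ValueError: zero-size array to reduction operation minimum which has no identity
```

```bash
cat >> h.py <<'E'
def go(xyz,yaw=None):
    "rotation (tool z) needed so tool y is at yaw deg; shift in tool axes after that rotation"
    s=env.read_state(); M=R.from_rotvec(s['orientation']).as_matrix()
    y0=np.degrees(np.arctan2(M[1,1],M[0,1])); yaw=y0 if yaw is None else yaw
    a=np.radians(y0-yaw); M2=M@R.from_rotvec([0,0,a]).as_matrix()
    d=np.array(xyz)-s['tcp_pos']
    print('t',round(s['time_s'],2),'tcp',s['tcp_pos'].round(4),'yaw',y0.round(2),'zdir',M[:,2].round(3),'F',s['ft_force'].round(2),'open',round(s['opening']*.087,4),'gf',round(s['gripper_force'],1))
    print('turn z',a.round(4),'shift',(M2.T@d).round(4),'j',s['joints'].round(2))
E
python3 -m jog '[[[0,0,0.1055,0,0,-0.02,0.06],[0,0,0.1055,0,0,-0.02,0.06],[0,0,0.1055,0,0,-0.02,0.06],[0,0,0.1055,0,0,-0.02,0.06]]]'
for i in 1 2 3; do python3 -m jog '[[[0,0,0,-0.036,-0.0173,0,0.06],[0,0,0,-0.036,-0.0173,0,0.06],[0,0,0,-0.036,-0.0173,0,0.06],[0,0,0,-0.036,-0.0173,0,0.06],[0,0,0,-0.036,-0.0173,0,0.06]]]'; done
python3 -m jog '[[[0,0,0,-0.036,-0.0173,0,0.06],[0,0,0,-0.036,-0.0173,0,0.06],[0,0,0,0,0,0,0.06],[0,0,0,0,0,0,0.06]]]'
python3 -c "
from h import *
go([.477,-.031,.2],46.7)
d,T=snap('wrist'); save(d,'w1.png')"
```

```text
time_s: 1.33
tcp_pos: [0.2205, 0.6379, 0.3034]
orientation: [-1.165, -2.917, 0.0]
ft_force: [0.3, 0.1, -0.7]
opening: 0.782
gripper_force: 0.0
time_s: 1.75
tcp_pos: [0.2927, 0.4498, 0.3027]
orientation: [1.157, 2.921, 0.001]
ft_force: [1.3, 0.0, 0.6]
opening: 0.692
gripper_force: 0.0
time_s: 2.17
tcp_pos: [0.3645, 0.2634, 0.3028]
orientation: [1.157, 2.921, 0.002]
ft_force: [0.3, -0.2, -0.9]
opening: 0.689
gripper_force: 0.0
time_s: 2.58
tcp_pos: [0.4363, 0.077, 0.303]
orientation: [1.157, 2.92, 0.002]
ft_force: [0.1, 0.1, -0.6]
opening: 0.691
gripper_force: 0.0
time_s: 2.92
tcp_pos: [0.4651, 0.0023, 0.3028]
orientation: [1.166, 2.917, 0.0]
ft_force: [-0.2, 0.7, 0.8]
opening: 0.686
gripper_force: 0.0
t 2.92 tcp [0.4651 0.0023 0.3028] yaw 46.44 zdir [ 0.  0. -1.] F [-0.22  0.69  0.78] open 0.0597 gf 0.0
turn z -0.0046 shift [-0.0315 -0.0161  0.1028] j [-0.63  0.04  0.55  1.92 -0.02  1.19  0.75]
```

View pics/w1.png

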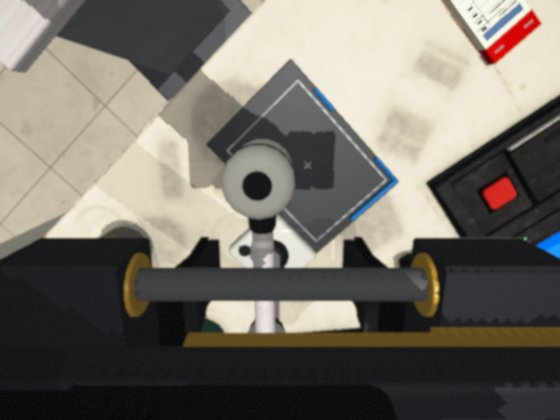

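The wrist view shows the tube between the fingers at column 262, with the head at (258,180) and the blue guides with their corner at (392,180). I'll refine the scanner pose from this view and then descend.

```bash
cat > fit.py <<'E'
from h import *
np.set_printoptions(precision=4,suppress=True)
def fit(d,T,g=(.574,.0935),yaw=0.005):
    P=cloud(d,T); C=d['color'].astype(int); Z=P[...,2]
    blue=(C[...,2]>C[...,0]+50)&(C[...,2]>C[...,1]+20)&(np.abs(Z-.012)<.012)
    b=P[blue][:,:2]; g=np.array(g)
    for _ in range(6):
        c,s=np.cos(yaw),np.sin(yaw); A=np.array([[c,s],[-s,c]]); q=(b-g)@A.T
        f=(abs(q[:,0]-3e-3)<6e-3)&(q[:,1]<-.005)&(q[:,1]>-.08); l=(abs(q[:,1]-3e-3)<6e-3)&(q[:,0]<-.005)&(q[:,0]>-.16)
        pf=np.polyfit(q[f,1],q[f,0],1); pl=np.polyfit(q[l,0],q[l,1],1)
        dy=(pl[0]*l.sum()-pf[0]*f.sum())/(l.sum()+f.sum())
        g=g+A.T@np.array([np.polyval(pf,0)-3e-3,np.polyval(pl,0)-3e-3]); yaw+=dy
    print('guide corner',g,'yaw deg',np.degrees(yaw),f.sum(),l.sum(),'slopes',pf[0],pl[0],'ends far',q[f,1].min(),'left',q[l,0].min(),'z',np.median(Z[blue]))
    return g,yaw
if __name__=='__main__':
    d,T=snap('wrist'); g,yaw=fit(d,T)
    for n,h in(('cam_head',.258),('guide_corner',.006),('cam_hinge',.215),('pad_corner',0)):
        for l in env.landmark_of('wrist',n)[:1]: print(n,l['score'],ray(d,T,l['position'],h))
    c,s=np.cos(yaw),np.sin(yaw); A=np.array([[c,-s],[s,c]])
    print('hinge',g+A@[60e-3-95e-3,-.115-.0685])
E
python3 fit.py
python3 -m jog '[[[0,0,0,-0.0157,-0.008,0,0.06],[0,0,0,-0.0157,-0.008,0,0.06],[0,0,0,0,0,0,0.06]]]'
python3 -c "
from h import *
go([.477,-.031,.2],46.7)"
```

```text
guide corner [0.577  0.0958] yaw deg -0.019901435528501113 254 244 slopes -0.001567002121226268 -0.0016312235194259547 ends far -0.07378221717984355 left -0.1528462386786915 z 0.01386193637620825
cam_head 0.86 [0.4361 0.0113 0.258 ]
guide_corner 0.94 [0.5813 0.0974 0.006 ]
pad_corner 0.71 [ 0.5526  0.3378 -0.    ]
hinge [ 0.542  -0.0877]
time_s: 3.47
tcp_pos: [0.4772, -0.031, 0.3028]
orientation: [1.161, 2.918, -0.002]
ft_force: [0.2, -0.5, 0.0]
opening: 0.695
gripper_force: 0.0
t 3.47 tcp [ 0.4772 -0.031   0.3028] yaw 46.6 zdir [ 0.001 -0.002 -1.   ] F [ 0.22 -0.52  0.01] open 0.0604 gf 0.0
turn z -0.0017 shift [ 3.000e-04 -1.000e-04  1.028e-01] j [-0.58  0.06  0.59  1.9  -0.04  1.19  0.84]
```

```bash
python3 -m jog '[[[0,0,0,0,0,0.025,0.06],[0,0,0,0,0,0.025,0.06],[0,0,0,0,0,0.025,0.06],[0,0,0,0,0,0.025,0.03],[0,0,0,0,0,0,0.03]]]'
python3 -m jog '[[[0,0,0,0,0,0,0.03],[0,0,0,0,0,0,0.03],[0,0,-0.1,0,-0.0086,0,0.03],[0,0,-0.1,0,-0.0086,0,0.03]]]'
python3 -m jog '[[[0,0,-0.1,0,-0.0086,0,0.03],[0,0,-0.1,0,-0.0086,0,0.03],[0,0,-0.1,0,-0.0086,0,0.03],[0,0,-0.1,0,-0.0086,0,0.03],[0,0,-0.1,0,-0.0086,0,0.03]]]'
python3 -c "
from h import *
go([.464,-.126,.2])"
```

```text
time_s: 3.88
tcp_pos: [0.4731, -0.0272, 0.1985]
orientation: [-1.152, -2.914, 0.007]
ft_force: [-0.6, 1.1, -0.0]
opening: 0.613
gripper_force: 0.0
time_s: 4.22
tcp_pos: [0.4676, -0.0405, 0.2045]
orientation: [0.849, 3.02, 0.005]
ft_force: [2.3, 1.3, -2.1]
opening: 0.371
gripper_force: 1.4
time_s: 4.63
tcp_pos: [0.453, -0.081, 0.2049]
orientation: [0.077, 3.134, 0.003]
ft_force: [2.5, 2.3, -0.1]
opening: 0.34
gripper_force: 1.3
t 4.63 tcp [ 0.453  -0.081   0.2049] yaw 87.19 zdir [ 0.006  0.002 -1.   ] F [ 2.46  2.32 -0.07] open 0.0296 gf 1.3
turn z 0.0 shift [-0.0131 -0.0445  0.0049] j [-0.4   0.13  0.54  2.07 -0.09  0.95  1.71]
```

```bash
python3 -m jog '[[[0,0,-0.1,0,-0.0088,0,0.03],[0,0,-0.1,0,-0.0088,0,0.03],[0,0,-0.1,0,-0.0088,0,0.03],[0,0,-0.1,0,-0.0088,0,0.03],[0,0,-0.1,0,-0.0088,0,0.03]]]'
python3 -m jog '[[[0,0,0,0,-0.004,0,0.03],[0,0,0,0,0,0,0.05],[0,0,0,0,0,0,0.07],[0,0,0,0,0,-0.02,0.07],[0,0,0,0,0,-0.035,0.07]]]'
python3 -m jog '[[[0,0,0,0,0,-0.035,0.087],[0,0,0,0,0,-0.02,0.087],[0,0,0,0,0,0,0.087]]]'
python3 - <<'E'
from h import *
np.set_printoptions(precision=4,suppress=True)
go([.475,.302,.1],90)
d,T=snap('top'); save(d,'top1.png'); P=cloud(d,T); X,Y,Z=P[...,0],P[...,1],P[...,2]
m=(Z>.25)&(Z<.265)&(X>.2)&(X<.5)&(abs(Y)<.3); print('head?',m.sum(),P[m].mean(0) if m.any() else 0)
for l in env.landmark_of('top','cam_head')[:2]: print(l['score'],ray(d,T,l['position'],.258))
E
```

```text
time_s: 5.05
tcp_pos: [0.4591, -0.1239, 0.2048]
orientation: [-0.701, 3.057, 0.001]
ft_force: [1.0, 2.3, 1.1]
opening: 0.345
gripper_force: 1.3
time_s: 5.47
tcp_pos: [0.4561, -0.1275, 0.2554]
orientation: [0.69, -3.057, -0.003]
ft_force: [1.2, -0.1, 0.6]
opening: 0.564
gripper_force: 0.0
time_s: 5.72
tcp_pos: [0.4613, -0.129, 0.3175]
orientation: [-0.69, 3.055, -0.004]
ft_force: [0.8, -0.1, 0.2]
opening: 0.786
gripper_force: 0.0
t 5.72 tcp [ 0.4613 -0.129   0.3175] yaw 115.45 zdir [ 0.01  -0.001 -1.   ] F [ 0.78 -0.12  0.21] open 0.0684 gf 0.0
turn z 0.4442 shift [-0.0116  0.4311  0.2174] j [-0.31  0.05  0.52  1.88 -0.03  1.21  2.24]
head? 173 [ 0.4021 -0.1454  0.2576]
0.63 [ 0.4068 -0.1421  0.258 ]
```

View pics/top1.png

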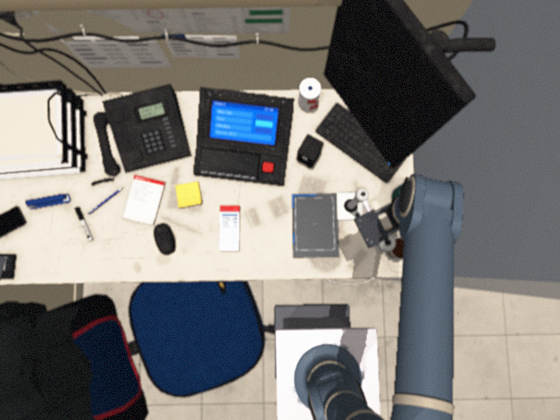

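The top view shows the arm swung right, joint about 1.51, with the head near (390,245). The board at (315,225) is clear and the pad is untouched at (230,228). Moving over the pad.

```bash
python3 -m jog '[[[0,0,0.111,0,0,0,0.087],[0,0,0.111,0,0,0,0.087],[0,0,0.111,0,0,0,0.087],[0,0,0.111,0,0,0,0.087]]]'
for i in 1 2; do python3 -m jog '[[[0,0,0,-0.001,0.039,0,0.087],[0,0,0,-0.001,0.039,0,0.087],[0,0,0,-0.001,0.039,0,0.087],[0,0,0,-0.001,0.039,0,0.087],[0,0,0,-0.001,0.039,0,0.087]]]' >/dev/null; done
python3 -m jog '[[[0,0,0,-0.001,0.04,0.01,0.087],[0,0,0,0,0,0.03,0.087],[0,0,0,0,0,0.03,0.087],[0,0,0,0,0,0,0.087],[0,0,0,0,0,0,0.087]]]'
cat > pad.py <<'E'
from fit import *
go([.475,.302,.02],90)
d,T=snap('wrist'); save(d,'w2.png'); P=cloud(d,T); C=d['color'].astype(int); Z=P[...,2]
m=((Z>.009)&(Z<.024)&(P[...,0]>.36)&(P[...,0]<.6)&(P[...,1]>.2)&(P[...,1]<.4)).astype(np.uint8)
n,L,S,Q=cv2.connectedComponentsWithStats(m); k=1+np.argmax(S[1:,4]); q=P[L==k]
print('pad',S[k,4],np.median(q[:,2]),cv2.minAreaRect(q[:,:2].astype(np.float32)*1000))
for l in env.landmark_of('wrist','pad_corner')[:1]: print('corner',l['score'],ray(d,T,l['position'],0))
E
python3 pad.py
```

```text
time_s: 6.15
tcp_pos: [0.4577, -0.128, 0.3108]
orientation: [-0.008, -3.138, -0.0]
ft_force: [-0.6, -0.6, -0.1]
opening: 0.997
gripper_force: 0.0
time_s: 7.4
tcp_pos: [0.4678, 0.3005, 0.2402]
orientation: [0.001, -3.137, 0.006]
ft_force: [0.7, -0.8, 0.4]
opening: 0.998
gripper_force: 0.0
t 7.4 tcp [0.4678 0.3005 0.2402] yaw 90.04 zdir [-0.005 -0.004 -1.   ] F [ 0.67 -0.81  0.39] open 0.0869 gf 0.0
turn z 0.0006 shift [-0.0082  0.0023  0.2202] j [-0.79  0.26  0.17  1.8  -0.05  1.09  0.97]
pad 7291 0.015705638104983988 ((477.6882019042969, 305.46466064453125), (64.65911865234375, 147.50485229492188), 89.00605773925781)
corner 0.68 [0.5501 0.3376 0.    ]
```

View pics/w2.png

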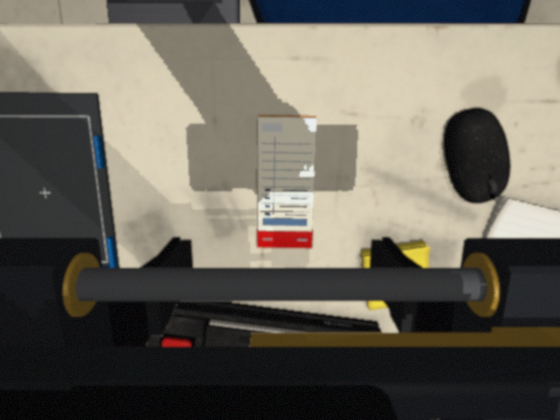

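The wrist view shows the pad squarely below, spanning (258-316, 115-247), with the red end toward +x. The notes are at (400,270) and the mouse at (475,155), both clear. Grasping.

```bash
python3 -m jog '[[[0,0,0.0174,-0.0085,0.0035,0.03,0.087],[0,0,0,0,0,0.04,0.087],[0,0,0,0,0,0.04,0.087],[0,0,0,0,0,0.04,0.087],[0,0,0,0,0,0.03,0.087]]]'
python3 -m jog '[[[0,0,0,0,0,0.03,0.087],[0,0,0,0,0,0.01,0.087],[0,0,0,0,0,0.0,0.087],[0,0,0,0,0,0,0.087]]]'
python3 -c "
from h import *
go([.476,.304,.004],89)"
```

```text
time_s: 7.92
tcp_pos: [0.4783, 0.305, 0.0619]
orientation: [0.027, 3.14, 0.002]
ft_force: [-0.0, 0.3, -0.1]
opening: 1.0
gripper_force: 0.0
time_s: 8.25
tcp_pos: [0.4792, 0.3057, 0.0242]
orientation: [0.026, 3.139, 0.003]
ft_force: [-0.1, 1.2, -0.5]
opening: 1.0
gripper_force: 0.0
t 8.25 tcp [0.4792 0.3057 0.0242] yaw 89.03 zdir [ 0.002  0.002 -1.   ] F [-0.12  1.16 -0.48] open 0.087 gf 0.0
turn z 0.0006 shift [ 0.0032 -0.0018  0.0202] j [-0.74  0.54  0.13  1.96 -0.12  0.64  1.02]
```

```bash
python3 -m jog '[[[0,0,0,0.002,-0.001,0.01,0.087],[0,0,0,0,0,0.01,0.087],[0,0,0,0,0,0,0.06],[0,0,0,0,0,0,0.055],[0,0,0,0,0,0,0.055]]]' 20
python3 -m jog '[[[0,0,0,0,0,0,0.055],[0,0,0,0,0,0,0.055],[0,0,0,0,0,0,0.055]]]'
python3 -c "
from h import *
go([.476,.304,.004],89)"
```

```text
time_s: 8.67
tcp_pos: [0.476, 0.3043, 0.0029]
orientation: [0.025, 3.141, 0.001]
ft_force: [-0.1, -0.4, 0.6]
opening: 0.855
gripper_force: 0.0
time_s: 8.92
tcp_pos: [0.476, 0.3044, 0.0029]
orientation: [0.025, 3.141, 0.001]
ft_force: [0.3, -0.1, 2.1]
opening: 0.735
gripper_force: 20.0
t 8.92 tcp [0.476  0.3044 0.0029] yaw 89.07 zdir [ 0.001  0.001 -1.   ] F [ 0.28 -0.08  2.07] open 0.064 gf 20.0
turn z 0.0012 shift [ 0.     -0.0004 -0.0011] j [-0.74  0.58  0.13  1.98 -0.12  0.6   1.02]
```

```bash
python3 -m jog '[[[0,0,0,0,0,-0.015,0.055],[0,0,0,0,0,-0.025,0.055],[0,0,-0.018,0,0,-0.03,0.055],[0,0,0,-0.0027,-0.025,0,0.055],[0,0,0,-0.0027,-0.035,0,0.055]]]'
python3 -m jog '[[[0,0,0,-0.0027,-0.035,0,0.055],[0,0,0,-0.0027,-0.035,0,0.055],[0,0,0,-0.0027,-0.035,0,0.055],[0,0,0,-0.0027,-0.035,0,0.055],[0,0,0,-0.0027,-0.03,0,0.055]]]'
python3 -m jog '[[[0,0,0,0,-0.014,0,0.055],[0,0,0,0,0,0,0.055],[0,0,0,0,0,0,0.055]]]'
python3 - <<'E'
from fit import *
go([.495,.058,.014],90)
d,T=snap('wrist'); save(d,'w3.png'); P=cloud(d,T)
g,y=fit(d,T,(.577,.0958),0)
Z=P[...,2]; s=env.read_state()
m=((abs(Z-(s['tcp_pos'][2]+.013))<.008)&(abs(P[...,0]-.49)<.1)&(abs(P[...,1]-.06)<.06)).astype(np.uint8)
n,L,S,Q=cv2.connectedComponentsWithStats(m); k=1+np.argmax(S[1:,4]); q=P[L==k]; print(np.median(q[:,2]),S[k],cv2.minAreaRect(q[:,:2].astype(np.float32)*1000),q.min(0),q.max(0))
E
```

```text
time_s: 9.33
tcp_pos: [0.4822, 0.2483, 0.0746]
orientation: [-0.013, 3.137, 0.008]
ft_force: [0.8, -0.5, -2.5]
opening: 0.734
gripper_force: 20.0
time_s: 9.75
tcp_pos: [0.4945, 0.0715, 0.0725]
orientation: [0.001, -3.141, 0.001]
ft_force: [-0.2, 0.8, -0.9]
opening: 0.739
gripper_force: 20.0
time_s: 10.0
tcp_pos: [0.4949, 0.0595, 0.0725]
orientation: [-0.001, -3.141, -0.0]
ft_force: [0.5, 1.3, -1.3]
opening: 0.734
gripper_force: 20.0
t 10.0 tcp [0.4949 0.0595 0.0725] yaw 89.98 zdir [-0.  0. -1.] F [ 0.54  1.34 -1.31] open 0.0638 gf 20.0
turn z -0.0004 shift [-0.0001 -0.0015  0.0585] j [-0.35  0.38  0.18  2.1  -0.11  0.67  1.47]Traceback (most recent call last):
  File "<stdin>", line 4, in <module>
  File "fit.py", line 10, in fit
    pf=np.polyfit(q[f,1],q[f,0],1); pl=np.polyfit(q[l,0],q[l,1],1)
    raise TypeError("expected non-empty vector for x")
TypeError: expected non-empty vector for x
```

View pics/w3.png

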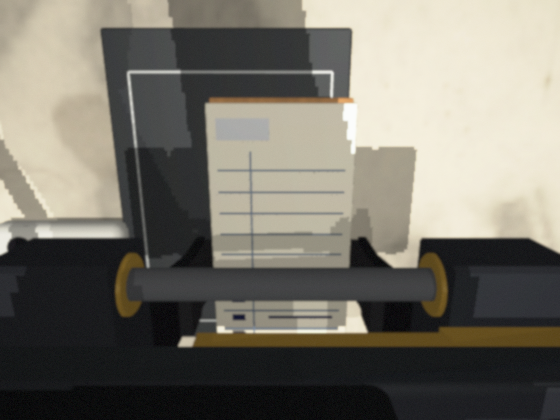

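The wrist view shows the pad level and square in the fingers over the board, with its near edge at row about 101 and the guides hidden behind the hand. I'll measure the near edge and lower with clearance to the guides.

```bash
python3 - <<'E'
from fit import *
d,T=snap('wrist'); P=cloud(d,T); s=env.read_state(); Z=P[...,2]
m=(abs(Z-(s['tcp_pos'][2]+.013))<.006)
m[225:]=False; q=P[m]; print(np.median(q[:,2]))
r=cv2.minAreaRect(q[:,:2].astype(np.float32)*1000); print(r,np.percentile(q,[1,99],axis=0), s['tcp_pos'])
E
python3 -m jog '[[[0,0,0,0.001,-0.002,0.02,0.055],[0,0,0,0,0,0.02,0.055],[0,0,0,0,0,0.015,0.055],[0,0,0,0,0,0.003,0.055],[0,0,0,0,0,0,0.055]]]'
python3 -c "
from h import *
go([.502,.0638,.0105],90)"
```

```text
0.08515684038868174
((448.9389953613281, 61.89917755126953), (52.3477668762207, 62.35416793823242), 0.10647707432508469) [[0.4232 0.0316 0.0837]
 [0.4741 0.092  0.0866]] [0.495  0.0616 0.0725]
time_s: 10.52
tcp_pos: [0.4932, 0.0595, 0.0136]
orientation: [0.007, -3.139, -0.0]
ft_force: [0.0, 0.1, -0.9]
opening: 0.734
gripper_force: 20.0
t 10.52 tcp [0.4932 0.0595 0.0136] yaw 90.25 zdir [-0.002  0.    -1.   ] F [ 0.02  0.14 -0.86] open 0.0639 gf 20.0
turn z 0.0043 shift [-0.0088  0.0043  0.0031] j [-0.33  0.48  0.15  2.13 -0.14  0.54  1.5 ]
```

```bash
python3 -m jog '[[[0,0,0,0,0,0.002,0.055],[0,0,0,0,0,0.0015,0.055],[0,0,0,0,0,0,0.055]]]'
python3 -m jog '[[[0,0,0,0,0.0015,0,0.055],[0,0,0,0,0.0015,0,0.055],[0,0,0,0,0,0,0.055]]]'
python3 -m jog '[[[0,0,0,0,0.001,0,0.055],[0,0,0,0,0.001,0,0.055],[0,0,0,0,0,0,0.055]]]'
python3 -m jog '[[[0,0,0,-0.002,0,0,0.055],[0,0,0,-0.002,0,0,0.055],[0,0,0,0,0,0,0.055]]]'
python3 -m jog '[[[0,0,0,-0.001,0,0,0.055],[0,0,0,-0.001,0,0,0.055],[0,0,0,0,0,0,0.055]]]'
```

```text
time_s: 10.77
tcp_pos: [0.4946, 0.0586, 0.0116]
orientation: [-0.004, 3.14, 0.001]
ft_force: [-0.2, 0.6, -1.0]
opening: 0.731
gripper_force: 20.0
time_s: 11.02
tcp_pos: [0.4943, 0.0617, 0.0114]
orientation: [-0.004, 3.141, 0.001]
ft_force: [0.4, -0.4, -0.9]
opening: 0.735
gripper_force: 20.0
time_s: 11.27
tcp_pos: [0.4941, 0.0631, 0.0111]
orientation: [-0.003, 3.141, -0.0]
ft_force: [-0.6, -1.1, -1.5]
opening: 0.733
gripper_force: 20.0
time_s: 11.52
tcp_pos: [0.4987, 0.0631, 0.0111]
orientation: [-0.002, 3.141, 0.0]
ft_force: [-0.8, -1.0, -2.4]
opening: 0.731
gripper_force: 20.0
time_s: 11.77
tcp_pos: [0.5003, 0.0631, 0.011]
orientation: [-0.003, 3.141, -0.0]
ft_force: [0.4, -0.5, -2.5]
opening: 0.73
gripper_force: 20.0
```

```bash
for i in 1 2; do python3 -m jog '[[[0,0,0,-0.001,0,0,0.055],[0,0,0,0,0,0,0.055],[0,0,0,0,0,0,0.055]]]' | egrep 'tcp|ft'; done
for i in 1 2; do python3 -m jog '[[[0,0,0,0,0.001,0,0.055],[0,0,0,0,0,0,0.055],[0,0,0,0,0,0,0.055]]]'| egrep 'tcp|ft'; done
```

```text
tcp_pos: [0.5012, 0.0631, 0.011]
ft_force: [0.1, -0.1, -1.9]
tcp_pos: [0.5021, 0.0631, 0.011]
ft_force: [0.0, -1.8, -1.4]
tcp_pos: [0.502, 0.0633, 0.011]
ft_force: [-0.5, -4.0, -1.1]
tcp_pos: [0.502, 0.0633, 0.011]
ft_force: [0.3, -6.8, -0.9]
```

```bash
for i in 1 2 3; do python3 -m jog '[[[0,0,0,-0.001,0,0,0.055],[0,0,0,0,0,0,0.055],[0,0,0,0,0,0,0.055]]]' | egrep 'tcp|ft'; done
```

```text
tcp_pos: [0.5022, 0.0634, 0.0109]
ft_force: [-1.9, -6.6, 0.1]
tcp_pos: [0.5025, 0.0633, 0.0107]
ft_force: [-2.3, -5.6, -0.5]
tcp_pos: [0.5026, 0.0633, 0.0105]
ft_force: [-4.7, -6.5, 1.0]
```

```bash
python3 -m jog '[[[0,0,0,0,-0.0015,0.001,0.055],[0,0,0,0,0,0.001,0.055],[0,0,0,0,0,0,0.055]]]' | egrep 'tcp|ft|or'
for i in 1 2 ; do python3 -m jog '[[[0,0,0,-0.001,0,0,0.055],[0,0,0,0,0,0,0.055],[0,0,0,0,0,0,0.055]]]' | egrep 'tcp|ft|or'; done
```

```text
tcp_pos: [0.5027, 0.0633, 0.0089]
orientation: [0.002, -3.136, 0.0]
ft_force: [-5.0, -2.9, 5.2]
gripper_force: 20.0
tcp_pos: [0.5027, 0.0633, 0.0089]
orientation: [0.002, -3.135, 0.001]
ft_force: [-7.0, -2.9, 7.6]
gripper_force: 20.0
tcp_pos: [0.5027, 0.0633, 0.0089]
orientation: [0.002, -3.132, 0.001]
ft_force: [-10.4, -3.3, 10.3]
gripper_force: 20.0
```

```bash
python3 -m jog '[[[0,0,0,0.003,0,-0.001,0.055],[0,0,0,0,-0.0005,0,0.055],[0,0,0,0,0,0,0.055]]]' | egrep 'tcp|ft|or'
python3 -m jog '[[[0,0,0,0,0,0,0.068],[0,0,0,0,0,0,0.075],[0,0,0,0,0,0,0.08],[0,0,0,0,0,0,0.08]]]' | egrep 'tcp|ft|op'
python3 -m jog '[[[0,0,0,0,0,-0.01,0.08],[0,0,0,0,0,-0.03,0.08],[0,0,0,0,0,-0.04,0.08],[0,0,0,0.03,0,-0.0277,0.08],[0,0,0,0.03,0,-0.0277,0.05]]]'
python3 -m jog '[[[0,0,0,0.01,0,-0.0277,0.03],[0,0,0,0,0,-0.03,0.03],[0,0,0,0,0,-0.03,0.03],[0,0,0,0,0,0,0.03],[0,0,0,0,0,0,0.03]]]'
cat > chk.py <<'E'
from fit import *
import sys
go([.477,-.031,.2],90)
for cam in ('wrist','top'):
    d,T=snap(cam); save(d,sys.argv[1]+cam+'.png'); P=cloud(d,T); Z=P[...,2]
    try: fit(d,T,(.577,.0958),0)
    except Exception as e: print(e)
    m=((abs(Z-.022)<.004)&(abs(P[...,0]-.50)<.12)&(abs(P[...,1]-.06)<.08)).astype(np.uint8)
    n,L,S,Q=cv2.connectedComponentsWithStats(m); k=1+np.argmax(S[1:,4]); q=P[L==k]; print(cam,np.median(q[:,2]),S[k],cv2.minAreaRect(q[:,:2].astype(np.float32)*1000))
    for n_,h in(('pad_corner',.006),('guide_corner',.006),('cam_head',.258)):
        for l in env.landmark_of(cam,n_)[:1]: print(n_,l['score'],ray(d,T,l['position'],h))
E
python3 chk.py a
```

```text
tcp_pos: [0.5027, 0.0632, 0.0097]
orientation: [0.003, -3.139, -0.0]
ft_force: [-3.4, -2.5, -0.4]
gripper_force: 20.0
tcp_pos: [0.5054, 0.064, 0.0104]
ft_force: [-0.3, -0.0, 0.4]
opening: 0.89
time_s: 15.27
tcp_pos: [0.4453, 0.0633, 0.148]
orientation: [-0.002, 3.138, 0.001]
ft_force: [-1.6, 1.0, 0.8]
opening: 0.89
gripper_force: 0.0
time_s: 15.68
tcp_pos: [0.4353, 0.0634, 0.2356]
orientation: [-0.003, 3.136, 0.003]
ft_force: [-0.3, -0.8, -0.8]
opening: 0.551
gripper_force: 0.0
t 15.68 tcp [0.4353 0.0634 0.2356] yaw 90.11 zdir [ 0.006  0.002 -1.   ] F [-0.34 -0.77 -0.82] open 0.0479 gf 0.0
turn z 0.002 shift [-0.0415 -0.0945  0.0356] j [-0.43  0.06  0.2   2.06 -0.01  1.02  1.35]
expected non-empty vector for x
wrist 0.021645444349281867 [ 252  171   57   96 5322] ((485.5093994140625, 64.06336975097656), (62.02983474731445, 110.55860900878906), 89.7768325805664)
guide_corner 0.2 [0.5051 0.0626 0.006 ]
guide corner [0.5835 0.0944] yaw deg -2.878271765660906 3 13 slopes -0.017408684633950285 0.012900621200854936 ends far -0.07242190717227019 left -0.04533235914741906 z 0.00749297945072569
top 0.022449793581087896 [292 195  23  12 163] ((560.2238159179688, 62.95048522949219), (71.67430114746094, 36.77671432495117), 89.13893127441406)
pad_corner 0.56 [0.5791 0.1034 0.006 ]
guide_corner 0.81 [0.5761 0.1001 0.006 ]
cam_head 0.62 [ 0.4028 -0.1459  0.258 ]
```

View pics/awrist.png

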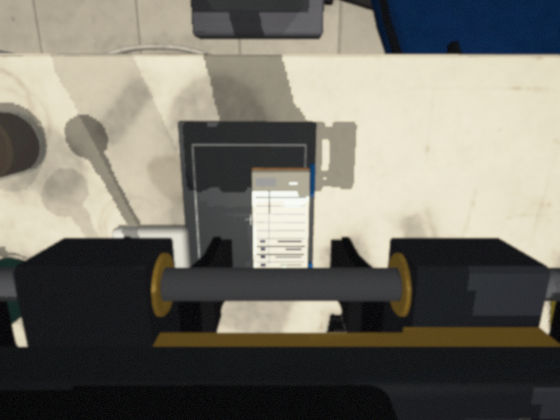

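The wrist view shows the pad tight on the left guide (column about 311), with its far end hidden by the hand. I'll look from further forward.

```bash
python3 -m jog '[[[0,0,0,-0.031,-0.01,-0.016,0.03],[0,0,0,-0.031,-0.01,-0.016,0.03],[0,0,0,-0.031,-0.01,-0.016,0.03],[0,0,0,-0.031,-0.01,-0.016,0.03],[0,0,0,0,0,0,0.03]]]'
python3 -m jog '[[[0,0,0,0,0,0,0.03]]]' >/dev/null
python3 chk.py b
python3 -c "
import cv2; a=cv2.imread('pics/bwrist.png'); cv2.imwrite('pics/bw_crop.png',cv2.resize(a[60:250,180:400],(792,684))[:600])"
```

```text
time_s: 16.5
tcp_pos: [0.5644, 0.0207, 0.2994]
orientation: [0.003, 3.134, -0.003]
ft_force: [-0.2, -0.5, 0.0]
opening: 0.345
gripper_force: 0.0
t 16.58 tcp [0.5594 0.0225 0.2968] yaw 90.0 zdir [-0.    -0.001 -1.   ] F [-0.77 -0.58 -0.67] open 0.0301 gf 0.0
turn z -0.0 shift [ 0.0824 -0.0534  0.0968] j [-0.34  0.22  0.27  1.73 -0.06  1.2   1.52]
guide corner [0.5814 0.0967] yaw deg -0.8616141245116128 146 157 slopes 0.018882806338237777 0.017559807170008206 ends far -0.07428668345780319 left -0.15701295459946085 z 0.013621728544065681
wrist 0.021565248779164187 [ 288   57   56  126 6536] ((504.08251953125, 64.1416244506836), (146.3377685546875, 63.73899841308594), 0.09139798581600189)
pad_corner 0.64 [0.578 0.097 0.006]
guide_corner 0.65 [0.5807 0.0974 0.006 ]
expected non-empty vector for x
top 0.022273661147272472 [294 195  21  47 752] ((503.596435546875, 61.03749084472656), (65.1028060913086, 149.78994750976562), 88.82772064208984)
pad_corner 0.87 [0.5845 0.0891 0.006 ]
guide_corner 0.73 [0.5815 0.1069 0.006 ]
cam_head 0.82 [ 0.4017 -0.1458  0.258 ]
```

View pics/bw_crop.png

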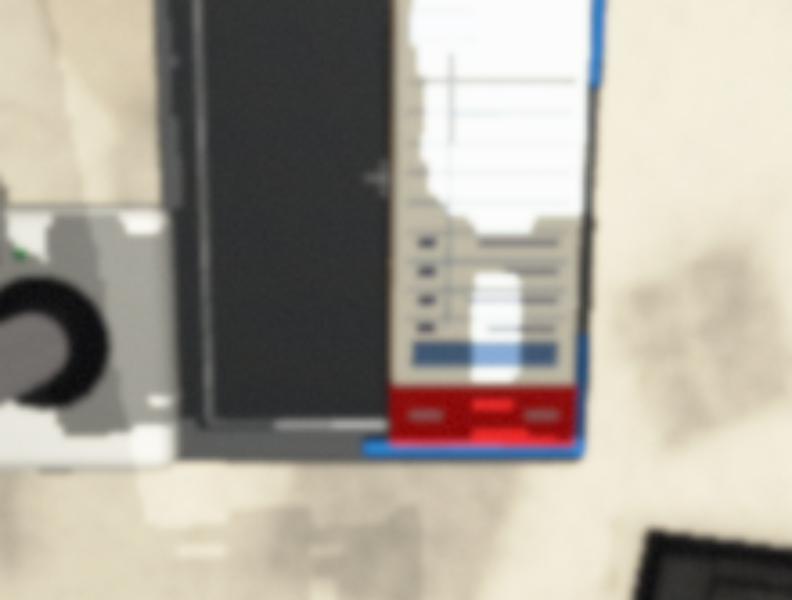

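The crop shows the red end touching the far blue guide along row 443 and the pad's left side touching both pieces of the left guide, near col 590 and col 577. The visible guide width matches parallax with no gap, so the pad is seated. Now to fetch the camera arm.

```bash
python3 -m jog '[[[0,0,-0.096,0,0,0,0.06],[0,0,-0.096,0,0,0,0.06],[0,0,-0.096,0,0,0,0.06],[0,0,-0.096,0,0,0,0.06]]]' | grep tcp
python3 -m jog '[[[0,0,0,0.0287,-0.0193,0,0.06],[0,0,0,0.0287,-0.0193,0,0.06],[0,0,0,0.0287,-0.0193,0,0.06],[0,0,0,0.0287,-0.0193,0,0.06],[0,0,0,0.0287,-0.0193,0,0.06]]]' |grep tcp
python3 -m jog '[[[0,0,0,0,0,0,0.06],[0,0,0,0,0,0,0.06],[0,0,0,0,0,0,0.06]]]' | grep tcp
python3 -c "
from h import *
go([.462,-.121,.203],112)"
```

```text
tcp_pos: [0.5578, 0.0235, 0.2972]
tcp_pos: [0.4601, -0.1211, 0.2972]
tcp_pos: [0.4617, -0.1194, 0.2973]
t 17.98 tcp [ 0.4617 -0.1194  0.2973] yaw 112.14 zdir [ 0.001  0.001 -1.   ] F [-0.06  0.97  1.43] open 0.0604 gf 0.0
turn z 0.0024 shift [ 0.0004 -0.0016  0.0943] j [-0.13  0.07  0.32  1.9  -0.02  1.18  2.15]
```

```bash
python3 -m jog '[[[0,0,0,0,-0.001,0.025,0.06],[0,0,0,0,0,0.025,0.06],[0,0,0,0,0,0.025,0.06],[0,0,0,0,0,0.019,0.03],[0,0,0,0,0,0,0.03]]]' | egrep 'tcp|ft'
python3 -m jog '[[[0,0,0,0,0,0,0.03],[0,0,0,0,0,0,0.03],[0,0,0.1,0,0.0087,0,0.03],[0,0,0.1,0,0.0087,0,0.03]]]'| egrep 'tcp|ft'
python3 -m jog '[[[0,0,0.1,0,0.0087,0,0.03],[0,0,0.1,0,0.0087,0,0.03],[0,0,0.1,0,0.0087,0,0.03],[0,0,0.1,0,0.0087,0,0.03],[0,0,0.1,0,0.0087,0,0.03]]]'| egrep 'tcp|ft'
python3 -m jog '[[[0,0,0.1,0,0.0087,0,0.03],[0,0,0.1,0,0.0087,0,0.03],[0,0,0.1,0,0.0087,0,0.03],[0,0,0.1,0,0.0087,0,0.03],[0,0,0.1,0,0.0087,0,0.03]]]'| egrep 'tcp|ft'
python3 -c "
from h import *
go([.504,-.010,.203],26)"
```

```text
tcp_pos: [0.4599, -0.1188, 0.1994]
ft_force: [-0.4, 0.5, 0.4]
tcp_pos: [0.458, -0.1057, 0.2049]
ft_force: [1.8, -3.4, -1.2]
tcp_pos: [0.4588, -0.0622, 0.2052]
ft_force: [1.3, -2.5, 0.1]
tcp_pos: [0.4794, -0.0246, 0.2051]
ft_force: [-1.0, -3.2, 0.0]
t 19.57 tcp [ 0.4794 -0.0246  0.2051] yaw 43.09 zdir [ 0.004 -0.001 -1.   ] F [-1.   -3.24  0.03] open 0.0301 gf 1.3
turn z 0.2982 shift [0.0024 0.0285 0.0021] j [-0.37  0.17  0.38  2.02 -0.07  0.96  0.8 ]
```

```bash
python3 -m jog '[[[0,0,0.1,0,0.0089,0,0.03],[0,0,0.1,0,0.0089,0,0.03],[0,0,0.1,0,0.0089,0,0.03],[0,0,0,0,0,0,0.03]]]'| egrep 'tcp|ft'
for i in 1 2 3; do python3 -m jog '[[[0,0,0.025,0,0.0022,0,0.03],[0,0,0,0,0,0,0.03],[0,0,0,0,0,0,0.03]]]'| egrep 'tcp|ft'; done
```

```text
tcp_pos: [0.5014, -0.0067, 0.2048]
ft_force: [-0.1, -0.1, 0.3]
tcp_pos: [0.5011, -0.0068, 0.2036]
ft_force: [-0.3, -0.1, 0.7]
tcp_pos: [0.5027, -0.0062, 0.2031]
ft_force: [-0.9, -1.7, 1.2]
tcp_pos: [0.505, -0.0051, 0.2031]
ft_force: [-1.5, -1.3, 1.3]
```

```bash
for i in 1 2 3; do python3 -m jog '[[[0,0,0,0,0.0015,0,0.03],[0,0,0,0,0,0,0.03],[0,0,0,0,0,0,0.03]]]'| egrep 'tcp|ft'; done
```

```text
tcp_pos: [0.5064, -0.0043, 0.203]
ft_force: [-1.8, 0.5, 1.5]
tcp_pos: [0.5078, -0.0037, 0.203]
ft_force: [-2.2, -0.4, 0.6]
tcp_pos: [0.5083, -0.0035, 0.2029]
ft_force: [-5.3, -0.3, 2.8]
```

```bash
for i in 1 2 3; do python3 -m jog '[[[0,0,0,0,0.0015,0,0.03],[0,0,0,0,0,0,0.03],[0,0,0,0,0,0,0.03]]]'| egrep 'tcp|ft'; done
```

```text
tcp_pos: [0.5084, -0.0035, 0.2027]
ft_force: [-7.8, -1.1, 4.5]
tcp_pos: [0.5085, -0.0035, 0.2025]
ft_force: [-11.4, -2.3, 6.0]
tcp_pos: [0.5086, -0.0036, 0.2024]
ft_force: [-14.9, -4.2, 8.5]
```

The arm is hard against its stop, with force rising and no motion. Backing off, lifting clear and checking.

```bash
python3 -m jog '[[[0,0,0,0,-0.005,0,0.03],[0,0,0,0,-0.004,0,0.03],[0,0,0,0,0,0,0.04],[0,0,0,0,0,0,0.05],[0,0,0,0,0,0,0.05]]]'| egrep 'tcp|ft'
python3 -m jog '[[[0,0,0,0,0,-0.015,0.05],[0,0,0,0,0,-0.03,0.05],[0,0,0,0,0,-0.035,0.05],[0,0,0,0,0,-0.035,0.05],[0,0,0,0,0,0,0.05]]]'| egrep 'tcp|ft'
python3 -m jog '[[[0,0,0,0.01,0.038,0,0.05],[0,0,0,0.01,0.038,0,0.05],[0,0,0,0.01,0.038,0,0.05],[0,0,0,0.01,0.038,0,0.05],[0,0,0,0.01,0.038,0,0.05]]]'| egrep 'tcp|ft'
python3 -m jog '[[[0,0,0,0.01,0.038,0,0.05],[0,0,0,0.01,0.038,0,0.05],[0,0,0,0,0,0,0.05],[0,0,0,0,0,0,0.05]]]'| egrep 'tcp|ft'
python3 chk.py c
python3 - <<'E'
from h import *
d,T=snap('top'); P=cloud(d,T); X,Y,Z=P[...,0],P[...,1],P[...,2]
m=(Z>.25)&(Z<.265)&(X>.35)&(X<.6)&(abs(Y)<.2); h=np.median(P[m],0); c=P[(Z>.228)&(Z<.243)&(X>.515)&(X<.57)&(Y<-.06)&(Y>-.12)].mean(0)
print(m.sum(),h,c,np.arctan2(h[1]-c[1],h[0]-c[0]),np.hypot(h[1]-c[1],h[0]-c[0]))
a=d['color'][140:300,140:440,::-1]; cv2.imwrite('pics/ctop_crop.png',cv2.resize(a,(800,427),interpolation=cv2.INTER_CUBIC))
E
```

```text
tcp_pos: [0.506, -0.0048, 0.2034]
ft_force: [0.2, -0.6, -0.3]
tcp_pos: [0.5093, -0.0051, 0.3252]
ft_force: [0.2, -1.5, 0.2]
tcp_pos: [0.6646, 0.1138, 0.3178]
ft_force: [0.1, 0.2, 0.4]
tcp_pos: [0.7268, 0.1615, 0.3148]
ft_force: [-0.1, -0.3, 0.0]
t 23.73 tcp [0.7268 0.1615 0.3148] yaw 22.06 zdir [-0.003 -0.001 -1.   ] F [-0.07 -0.31  0.04] open 0.0501 gf 0.0
turn z -1.1858 shift [ 0.2495 -0.1924  0.1157] j [-0.49  0.56  0.38  1.23 -0.2   1.4   0.25]
guide corner [0.5792 0.0978] yaw deg -0.0903094600162388 258 235 slopes 0.0005330632263193546 0.0005852353717054072 ends far -0.07742628237275401 left -0.1544724481362727 z 0.013055364852960216
wrist 0.021176354750278126 [  32  128  124   87 5491] ((504.1036376953125, 65.196044921875), (148.5411834716797, 64.99149322509766), 0.03866930678486824)
pad_corner 0.88 [0.5784 0.095  0.006 ]
guide_corner 0.97 [0.5786 0.0969 0.006 ]
expected non-empty vector for x
top 0.020807470351324353 [312 196   3   5   8] ((568.7037963867188, 31.93760871887207), (6.3006792068481445, 14.275856971740723), 74.16262817382812)
cam_head 0.69 [0.4776 0.0423 0.258 ]
124 [0.47765222 0.03394557 0.25819473] [ 0.53964063 -0.08738768  0.2347658 ] 2.0431209870186824 0.13625095087493483
```

View pics/ctop_crop.png

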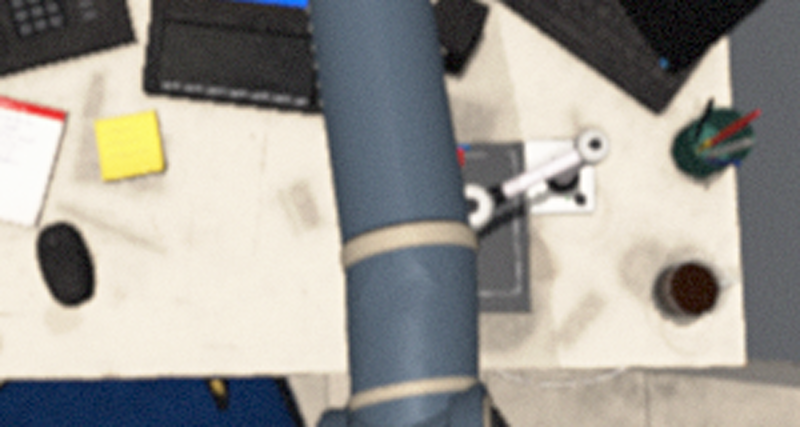

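The crop shows the camera head at (478,205) back over the board at about 2.03 rad (home is 2.025), with the mug, mouse and notes in place. The pad's measured centre is within 1 mm of fully seated and its yaw within 0.15°. Handing in.

```bash
python3 -c "
from h import *
print(env.hand_in())"
```

```text
the job is handed in; nothing more can be done
None
```

I've handed the job in: the order pad lies face up on the board, within about 1 mm of both blue guides with its red end against the far one, the camera arm is back at its home stop over the pad, and the mug, mouse and sticky notes weren't touched.

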